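Snug up the umbrella pole screw with a fingertip press

ROBOT

A 6-joint arm with a two-finger parallel gripper is mounted at the origin on the work surface. World frame = base frame: x ahead of the robot, y to its left, z up, the work surface at z = 0. Lengths are in mm, angles in rad, forces in N, time in s.
With the tool pointing down it reaches from about 350 to 875 mm from the base axis. Payload 4.2 kg.
Tool frame: the origin (TCP) lies at the very end of the fingers, on their centre line; the grasp point (between the pads) lies 19 mm behind it; z points along the fingers, y is the direction in which the jaws open and shut (so a half turn about z gives the same grasp; the last joint's range is limited). The gripper opens to 85 mm and grips with 20 to 120 N. Pads are 22 mm wide; open, the fingers measure 114 mm over their backs; the gripper's body (76 mm by 85 mm) begins 54 mm behind the grasp point. The pads swing forward as they close: fully open they stand 13 mm farther back than shut.
Start: joints at [1.508, 0.385, 0.008, 0, -1.194, -0.259], TCP at [197.639, 592.906, 209.212] pointing down, gripper open.
Joint ranges: [-3.14, 3.14], [-1.21, 2.06], [-1.07, 1.41], [-3.16, 2.05], [-2.99, -0.16], [-3.1, 3.1]. Speed limits (rad/s): [2.79, 2.79, 3.14, 3.14, 3.14, 3.14].

INTERFACE

Orientations are given as a unit quaternion [x, y, z, w].
In Python, from bench import read_state, get_image, camera_params, job_done gives the robot as it stands.
- The arm moves only by the tool send_rows, never from a script. Its arguments are lists of equal length, an entry for each row: "translation": the shift along the tool's x, y, z in m, a list of three; "yaw": the turn about the tool's z in degrees; "fingers": the closure in counts, from 0 (fully open) to 255 (shut). A call has 1 to 12 rows; each row is the pose to reach, as a shift and turn from the pose measured when the call began, along the tool's axes at that moment; what a row does not reach only later rows make up. A row lasts 1/10 s, in which the tool goes at most 50 mm and 8.59 degrees, less where a joint would pass 70% of its speed; a pose out of reach is approached as far as the arm can. A call with a gripper value outside its range is refused whole. The fingers move at their own pace and stop on an object; the grip force is fixed at half the most. Time passes only in rows, so rows that repeat a pose let the fingers close. It gives the time, the measured TCP pose, the force and the opening at its end, in the units of the state.
- read_state(): the state, without advancing time (a new reading comes with each control period).
- get_image(name): name is "side" or "top" or "wrist"; returns the picture (400x640x3 uint8, blue, green, red); there is no depth.
- camera_params(name): a dict with "mtx" (3x3 intrinsics, pixels), "rvec" (rotation vector, rad) and "tvec" (3), from world to camera coordinates, as OpenCV has them; the wrist camera has in their place "tool_from_camera" (4x4, takes a point from camera to tool coordinates, whose origin is the TCP and whose axes are the flange's). Camera axes: x right, y down, z forward; pixel columns grow to the right and rows downward; lengths in mm; the calibration is good to about 2 mm. A picture is of the moment at which its call begins: read the wrist's pose just before it. camera_params takes no time and is no camera call.
- job_done(): hands the job in, once; it reports no verdict.
The state is a dict: "clock": time; "joints": joint angles; "joint_vel": joint speeds; "joint_efforts": joint torques, N m; "position": TCP position; "ee_rot": TCP orientation; "contact_force": force on the tool from outside, world axes, zero at the start; "wrist_torque": the same for the moment, N m; "gripper_width": finger opening in mm.
Only numpy, scipy, OpenCV 4.12 (cv2) and the standard library are available. Lean on these libraries where they do the work, as an engineer would, in place of code of your own. Each camera call takes 0.05 s, during which the arm holds its last target.

TASK

Snug up the screw of the clamp that grips the umbrella pole: with the fingertips, press gently down on the raised right-hand ball of its T-bar until the bar lies level, then withdraw. Do not grasp anything or touch the bar's other ball, and leave the screw of the empty clamp, the mug, the coaster, the bottle opener and the fly swatter as they are.

Things in the scene. Friction and masses are not known exactly. Their poses are not given: they have to be found in the camera images.
- pole_clamp: Fixed aluminium clamp gripping the pole, by the table's far edge. Origin: underside centre of its 110 x 90 x 8 mm base plate, z = 0; x points from T-bar to sleeve, y left. Sleeve: upright, 54 mm diameter, at x +120 mm, top 133 mm up; the 39 mm pole in it ends 200 mm up. A level screw along x, 100 mm up, ends in a 9 mm thick steel T-bar above the origin, turning in the plane x = 0.
- pole_screw (a joint): Angle (rad) of the pole clamp's T-bar about the clamp's x axis. 0: level; negative: right-hand ball (clamp's -y) raised, starting at -0.75 to -0.35; grows as that ball goes down. No stop or click at level: it turns on to +1. It turns under about 2.5 to 3.5 N on the ball and stays where it is left, no spring back.
- pole_ball_right: The ball to press: right-hand end (clamp's -y, raised at the start) of the pole clamp's T-bar. Plain steel, 26 mm diameter, origin at its centre, 60 mm from the screw's axis, which is 100 mm above the table; with the bar level the ball's centre is at that height.
- pole_ball_left: The left-hand, lower ball of the same bar, same size, origin at its centre. Not to be touched.
- spare_clamp: The empty clamp: same shape, sizes, T-bar and axes as the pole clamp, but no pole in its sleeve (an open tube). The left and right places of the two clamps may be swapped. Fixed.
- spare_screw (a joint): Angle of the empty clamp's screw and T-bar in rad, 0 level, negative with its right-hand ball raised. Must stay as it is.
- spare_ball_right: The right-hand ball of the empty clamp's T-bar, 26 mm diameter, origin at its centre. Must not be moved.
- mug: White ceramic mug, upright, 80 mm diameter, 92 mm high, handle on its +y side reaching about 35 mm out; origin at the centre of its underside. Leave alone.
- coaster: Round green glass coaster, 94 mm diameter, 9 mm thick, origin at the centre of its underside. Leave alone.
- opener: Flat stainless bottle opener, 145 x 41 x 4 mm, long along its x axis, origin on its underside near the middle. Leave alone.
- swatter: Grey plastic fly swatter lying flat, 410 mm long along its x axis, paddle 124 x 104 mm at +x, up to 8 mm thick, origin on its underside. Leave alone.

How it is judged:
By the outcome, as a careful person would: the job done as asked, in the order asked, and still so for the second after the job is handed in, with the robot touching nothing.
It also fails if it takes over 32 s, if anything falls off the work surface, if the arm or the gripper's body presses on something with over 40 N, if the wrist force passes 120 N, or if a joint passes its speed limit or range.

## Working session

There is one attempt and no reset: what is moved stays moved. The work goes in short steps, Python scripts to look and compute and a tool call to move; the robot and the scene stay as the last step left them, time stands still between calls to the robot, and variables do not carry over. Pictures are saved under pics/ and viewed, and the job is handed in when it is done.

Besides the shell and the picture viewer there is one more tool, called after "Emit:" by a JSON object that holds its "fn" and its "kwargs". send_rows: Moves the arm, as the interface text tells. Its arguments: {"type":"object","properties":{"translation":{"type":"array","items":{"type":"array","items":{"type":"number"}}},"yaw":{"type":"array","items":{"type":"number"}},"fingers":{"type":"array","items":{"type":"number"}}},"required":["translation","yaw","fingers"]}

```bash
mkdir -p pics; python3 - <<'E'
from bench import *
import cv2
s=read_state();print(s)
for n in("side","top","wrist"):
    cv2.imwrite(f"pics/{n}0.png",get_image(n));print(n,camera_params(n))
E
```

```text
{'clock': 0.0, 'joints': array([ 1.50755944e+00,  3.85568424e-01,  6.59822365e-03, -4.98570442e-04,
       -1.19399491e+00, -2.58578684e-01]), 'joint_vel': array([ 2.03690445e-03, -1.15518156e-03, -9.22062855e-04, -4.96113162e-04,
       -7.43121150e-05, -5.31232301e-04]), 'joint_efforts': array([-8.42483178e-05, -3.92286372e+01,  1.88398951e+01,  4.18624967e+00,
       -4.71959080e-03, -3.64943617e-06]), 'position': array([197.4769362 , 592.30391571, 208.10373748]), 'ee_rot': array([ 9.87066903e-01, -1.60305021e-01, -1.24847863e-04,  1.10181768e-03]), 'contact_force': array([-0.32271888, -0.19146141, -0.48488919]), 'wrist_torque': array([-0.00193617,  0.03048091, -0.00371572]), 'gripper_width': 85.63929690840887}
side {'mtx': array([[413.66198189,   0.        , 322.50389068],
       [  0.        , 413.66198189, 197.52195866],
       [  0.        ,   0.        ,   1.        ]]), 'rvec': array([ 2.15977181, -0.10094619,  0.02218011]), 'tvec': array([-496.90065534,  161.97626117,  974.8035109 ])}
top {'mtx': array([[402.43315666,   0.        , 323.02039717],
       [  0.        , 402.43315666, 193.88225893],
       [  0.        ,   0.        ,   1.        ]]), 'rvec': array([ 2.09018903, -2.14644923,  0.1571366 ]), 'tvec': array([  82.75191862,  498.81183917, 1084.19323155])}
wrist {'mtx': array([[324.36676064,   0.        , 325.38344845],
       [  0.        , 324.36676064, 199.5788278 ],
       [  0.        ,   0.        ,   1.        ]]), 'tool_from_camera': array([[-3.80532618e-04, -9.51348731e-01, -3.08115963e-01,
         7.89156962e+01],
       [ 9.99999676e-01, -5.80435017e-04,  5.57139659e-04,
         1.88821422e-01],
       [-7.08875402e-04, -3.08115651e-01,  9.51348644e-01,
        -1.64798281e+02],
       [ 0.00000000e+00,  0.00000000e+00,  0.00000000e+00,
         1.00000000e+00]])}
```

View pics/side0.png

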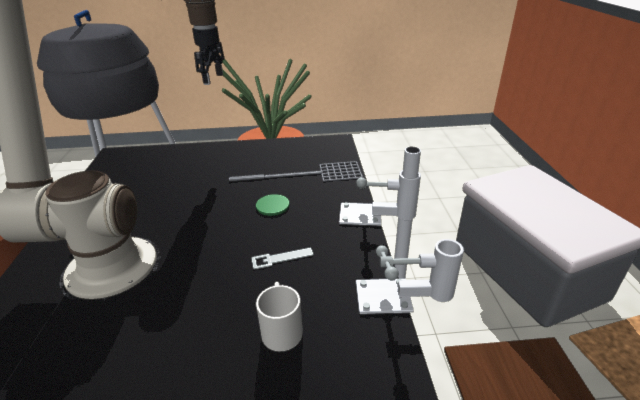

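View pics/top0.png

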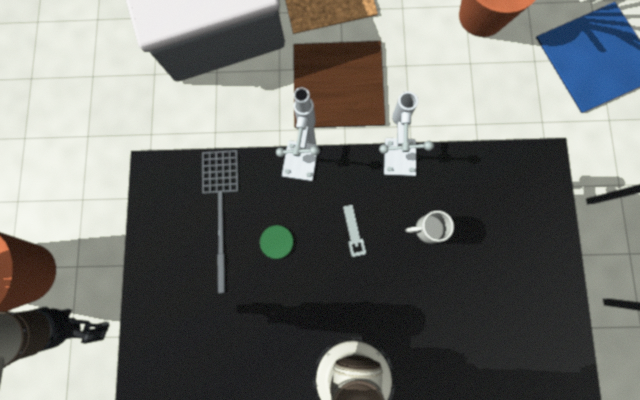

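View pics/wrist0.png

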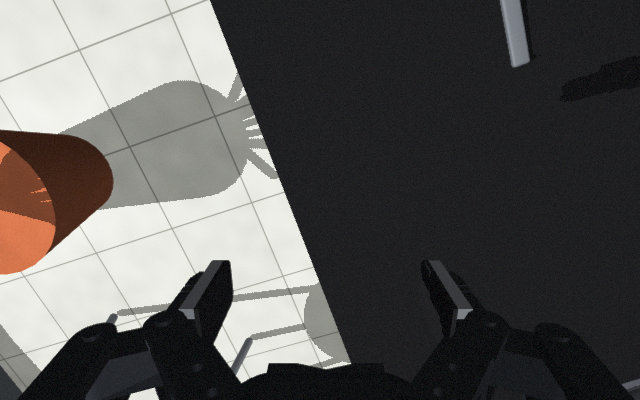

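The pole clamp is the far one in the side view (pole top at about 412,150) and the left one in the top view (about 302,96). I'll zoom in on its balls.

```bash
python3 - <<'E'
import cv2
a=cv2.imread("pics/side0.png")[140:240,330:450];b=cv2.imread("pics/top0.png")[80:190,260:360]
cv2.imwrite("pics/zs.png",cv2.resize(a,None,fx=6,fy=6,interpolation=cv2.INTER_CUBIC))
cv2.imwrite("pics/zt.png",cv2.resize(b,None,fx=5,fy=5,interpolation=cv2.INTER_CUBIC))
E
```

```text
(no output)
```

View pics/zs.png

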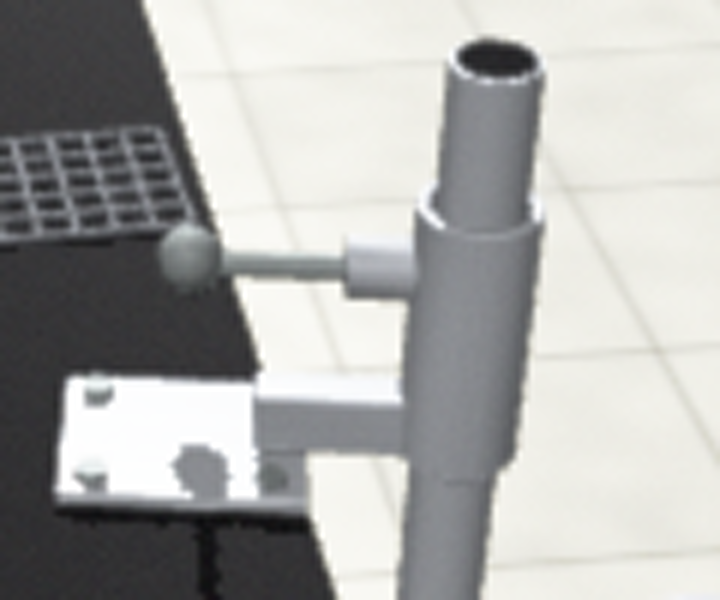

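View pics/zt.png

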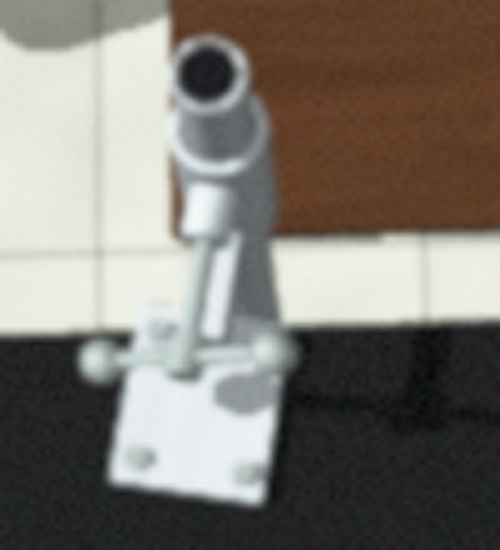

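The side zoom shows the right ball at about (361.3,182.6), hiding the left one. The top zoom shows the right ball at about (314.2,150.4) and the left at about (279.4,151.8). I'll triangulate these.

```bash
cat > h.py <<'E'
import numpy as np,cv2
from scipy.spatial.transform import Rotation as R
from bench import *
def ray(n,uv,st=None):
    c=camera_params(n)
    d=np.linalg.inv(c["mtx"])@np.array([uv[0],uv[1],1.])
    if n=="wrist":
        T=c["tool_from_camera"];q=R.from_quat(st["ee_rot"]).as_matrix()
        o=st["position"]+q@T[:3,3];d=q@T[:3,:3]@d
    else:
        M=cv2.Rodrigues(c["rvec"])[0];o=-M.T@c["tvec"];d=M.T@d
    return o,d/np.linalg.norm(d)
def atz(n,uv,z,st=None):
    o,d=ray(n,uv,st);return o+d*(z-o[2])/d[2]
def tri(rs):
    A=sum(np.eye(3)-np.outer(d,d) for o,d in rs);b=sum((np.eye(3)-np.outer(d,d))@o for o,d in rs)
    p=np.linalg.solve(A,b);return p,[np.linalg.norm((np.eye(3)-np.outer(d,d))@(p-o)) for o,d in rs]
E
python3 - <<'E'
from h import *
p,e=tri([ray("side",(361.3,182.6)),ray("top",(314.2,150.4))]);print("right",p,e)
f=lambda x,y:(260+x/5-.4,80+y/5-.4)
C=[atz("top",f(*q),8) for q in((108,485),(265,503),(287,375))]
print(np.round(C,1))
v=C[1]-C[0];print("len",np.linalg.norm(v[:2]),"yaw of -y:",np.arctan2(v[1],v[0]))
xh=np.array([-v[1],v[0]])/np.linalg.norm(v[:2]);o=(C[0]+C[1])[:2]/2+55*xh;print("xh",xh,"origin",o)
for z in(60,70,80):print("left at z",z,atz("top",(279.4,151.8),z))
print("poletop",atz("top",f(207,73),200))
# spare, mug
print("ToolR",R.from_quat(read_state()["ee_rot"]).as_matrix())
print("screw axis pt (t hub)",atz("top",f(183,358),100))
E
```

```text
right [602.83272578  87.77360613 133.44005141] [np.float64(0.770337080061431), np.float64(0.7703370800615805)]
[[562.2 191.6   8. ]
 [548.7  99.8   8. ]
 [625.4  85.3   8. ]]
len 92.78988694733198 yaw of -y: -1.717139613641672
xh [ 0.98931092 -0.14582149] origin [609.85316075 137.65426649]
left at z 60 [622.44495561 189.50098945  60.        ]
left at z 70 [619.54853773 188.16225475  70.        ]
left at z 80 [616.65211986 186.82352006  80.        ]
poletop [730.69804581 115.21856685 200.        ]
ToolR [[ 9.48645390e-01 -3.16341231e-01 -3.86297219e-04]
 [-3.16341435e-01 -9.48644035e-01 -1.61007000e-03]
 [ 1.42872972e-04  1.64958730e-03 -9.99998629e-01]]
screw axis pt (t hub) [611.07333792 138.28296798 100.        ]
```

Emit:
{"fn": "send_rows", "kwargs": {"translation": [[0.04, 0.026, 0], [0.085, 0.055, 0], [0.13, 0.085, 0], [0.175, 0.115, 0], [0.22, 0.144, 0], [0.265, 0.174, 0], [0.31, 0.203, 0], [0.355, 0.232, 0], [0.4, 0.262, 0], [0.445, 0.291, 0], [0.49, 0.32, 0], [0.525, 0.343, 0]], "yaw": [0, 0, 0, 0, 0, 0, 0, 0, 0, 0, 0, 0], "fingers": [255, 255, 255, 255, 255, 255, 255, 255, 255, 255, 255, 255]}}

```text
clock: 1.35
position: [569.6, 122.2, 208.8]
ee_rot: [0.987, -0.16, -0.0, 0.001]
contact_force: [0.7, 1.0, -0.4]
gripper_width: 0.1
```

Emit:
{"fn": "send_rows", "kwargs": {"translation": [[0, 0, 0], [0, 0, 0]], "yaw": [0, 0], "fingers": [255, 255]}}

```text
clock: 1.55
position: [569.7, 120.9, 208.0]
ee_rot: [0.987, -0.162, -0.001, 0.001]
contact_force: [-0.6, 0.1, -0.3]
gripper_width: 0.1
```

```bash
python3 - <<'E'
from h import *
import json
s=read_state();print(s["clock"],s["position"],s["ee_rot"],s["contact_force"],s["gripper_width"])
cv2.imwrite("pics/w1.png",get_image("wrist"));cv2.imwrite("pics/s1.png",get_image("side"))
json.dump({k:np.array(s[k]).tolist() for k in("position","ee_rot")},open("w1.json","w"))
a=cv2.imread("pics/s1.png")[100:240,310:450]
cv2.imwrite("pics/s1z.png",cv2.resize(a,None,fx=4,fy=4,interpolation=cv2.INTER_CUBIC))
E
```

```text
1.55 [569.71595508 120.85725458 208.0007187 ] [ 9.86841444e-01 -1.61684246e-01 -9.14944412e-04  1.15364621e-03] [-0.58975208  0.07782878 -0.33894564] 0.13587179461890483
```

View pics/w1.png

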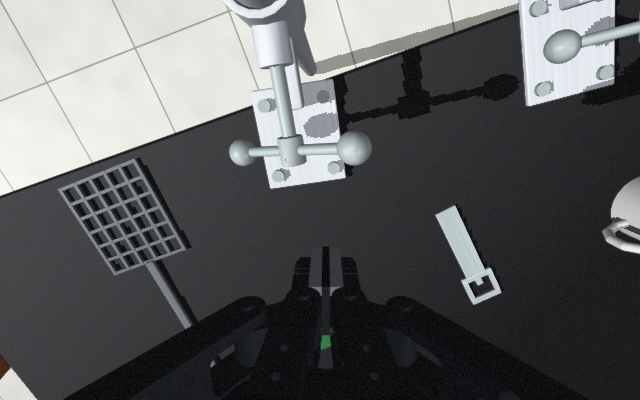

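View pics/s1z.png

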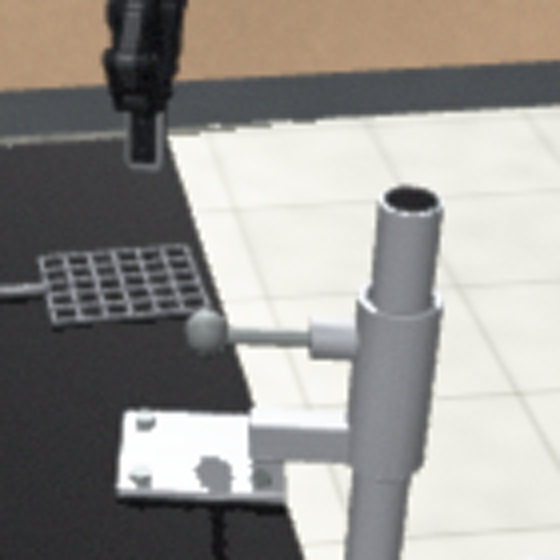

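```bash
python3 - <<'E'
from h import *
import json
st={k:np.array(v) for k,v in json.load(open("w1.json")).items()}
im=cv2.imread("pics/w1.png");z=cv2.resize(im[110:200,210:400],None,fx=4,fy=4,interpolation=cv2.INTER_CUBIC);cv2.imwrite("pics/w1z.png",z)
g=cv2.cvtColor(z,cv2.COLOR_BGR2GRAY)
c=cv2.HoughCircles(g,cv2.HOUGH_GRADIENT,1,200,param1=120,param2=18,minRadius=45,maxRadius=80)
print(c)
c=camera_params("side");print("tcp in side",cv2.projectPoints(st["position"].reshape(1,3),c["rvec"],c["tvec"],c["mtx"],None)[0])
for uv in [(354,148)]:
  p,e=tri([ray("side",(361.3,182.6)),ray("top",(314.2,150.4)),ray("wrist",uv,st)]);print("3 view",p,e)
  p,e=tri([ray("side",(361.3,182.6)),ray("wrist",uv,st)]);print("side+wrist",p,e)
l,e=tri([ray("top",(279.4,151.8)),ray("wrist",(243,153),st)]);print("left",l,e)
print("hub wrist",atz("wrist",(291,149),100,st))
E
```

```text
[[[130.5 168.5  53.4]
  [572.5 151.5  69.8]]]
tcp in side [[[345.99895276 149.83138633]]]
3 view [602.47799223  87.39740155 133.92956691] [np.float64(1.0126115343676063), np.float64(0.6650446072305747), np.float64(0.5046306227038889)]
side+wrist [602.7549135   87.02398439 134.35563904] [np.float64(0.6844377686816213), np.float64(0.6844377686816583)]
left [619.67425548 187.1128443   67.1678133 ] [np.float64(1.5438579869335503), np.float64(1.5438579869335545)]
hub wrist [612.08279922 136.42780565 100.        ]
```

View pics/w1z.png

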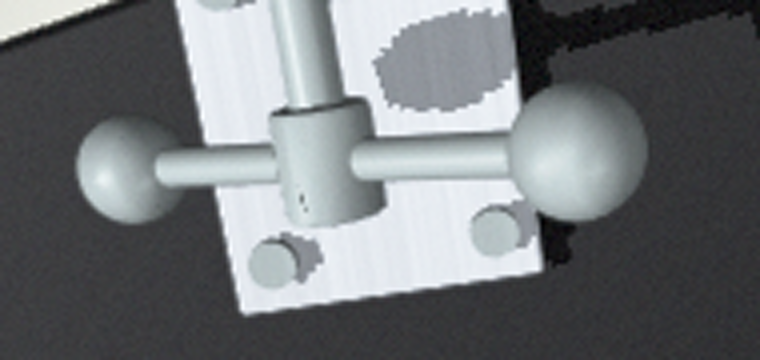

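```bash
python3 - <<'E'
from h import *
c=camera_params("wrist");T=np.linalg.inv(c["tool_from_camera"])
for z in(-40,-30,-20,-10,0):
  for x in (-11,11):
    p=T@np.array([x,0,z,1]);u=c["mtx"]@p[:3];print(z,x,(u/u[2])[:2].round(1))
im=cv2.imread("pics/w1.png")[220:330,260:390];im=np.clip(im.astype(float)*2.5,0,255).astype(np.uint8)
a=cv2.imread("pics/s1.png")[110:170,320:380];a=np.clip(a.astype(float)*3,0,255).astype(np.uint8)
cv2.imwrite("pics/tip.png",np.hstack([cv2.resize(im,(520,440)),cv2.resize(a,(280,440)) ]))
E
```

```text
-40 -11 [324.8 303.9]
-40 11 [324.8 260.3]
-30 -11 [324.9 291.1]
-30 11 [324.8 249.8]
-20 -11 [324.9 279.8]
-20 11 [324.8 240.5]
-10 -11 [324.9 269.7]
-10 11 [324.9 232.2]
0 -11 [324.9 260.7]
0 11 [324.9 224.8]
```

View pics/tip.png

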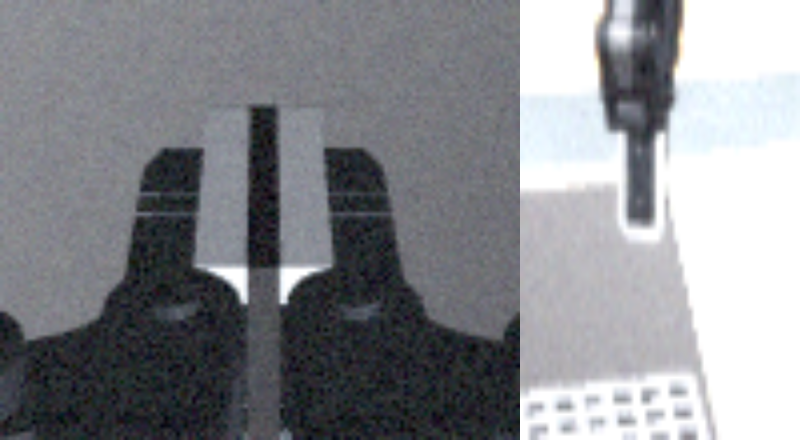

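Emit:
{"fn": "send_rows", "kwargs": {"translation": [[0.021, 0.0115, 0], [0.042, 0.023, 0], [0.042, 0.023, 0.015], [0.042, 0.023, 0.03], [0.042, 0.023, 0.043], [0.042, 0.023, 0.043]], "yaw": [0, 0, 0, 0, 0, 0], "fingers": [255, 255, 255, 255, 255, 255]}}

```text
clock: 2.25
position: [599.7, 88.4, 163.5]
ee_rot: [0.987, -0.159, -0.003, 0.002]
contact_force: [-0.1, -0.6, -0.3]
gripper_width: -0.1
```

```bash
python3 - <<'E'
from h import *
s=read_state();print(s["clock"],s["position"],s["ee_rot"],s["contact_force"])
i=get_image("side");w=get_image("wrist");cv2.imwrite("pics/s2.png",i);cv2.imwrite("pics/w2.png",w)
a=cv2.resize(i[130:210,330:410],None,fx=5,fy=5,interpolation=cv2.INTER_CUBIC);b=cv2.resize(w[150:310,240:400],(400,400))
cv2.imwrite("pics/c2.png",np.clip(1.5*np.hstack([a,b]).astype(float),0,255).astype(np.uint8))
E
```

```text
2.25 [599.67711291  88.40483012 163.54975052] [ 0.98725242 -0.15913234 -0.00252929  0.0017754 ] [-0.0758845  -0.62302523 -0.33652419]
```

View pics/c2.png

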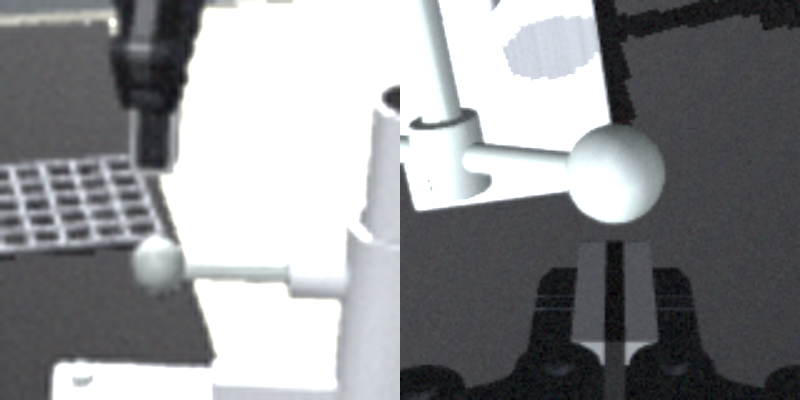

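Emit:
{"fn": "send_rows", "kwargs": {"translation": [[0.004, 0.003, 0.005], [0.004, 0.003, 0.01], [0.004, 0.003, 0.015], [0.004, 0.003, 0.02], [0.004, 0.003, 0.024], [0.004, 0.003, 0.024]], "yaw": [0, 0, 0, 0, 0, 0], "fingers": [255, 255, 255, 255, 255, 255]}}

```text
clock: 2.95
position: [603.7, 84.0, 141.0]
ee_rot: [0.987, -0.159, -0.001, 0.001]
contact_force: [0.0, 0.5, -0.3]
gripper_width: 0.3
```

```bash
python3 - <<'E'
from h import *
s=read_state();print(s["clock"],s["position"],s["ee_rot"],s["contact_force"])
i=get_image("side");w=get_image("wrist");cv2.imwrite("pics/s3.png",i);cv2.imwrite("pics/w3.png",w)
a=cv2.resize(i[130:210,330:410],None,fx=5,fy=5,interpolation=cv2.INTER_CUBIC);b=cv2.resize(w[150:310,240:400],(400,400))
cv2.imwrite("pics/c3.png",np.clip(1.5*np.hstack([a,b]).astype(float),0,255).astype(np.uint8))
E
```

```text
2.95 [603.73444788  83.98307006 140.98900466] [ 0.98723579 -0.15925493 -0.00116533  0.00141287] [ 0.00402633  0.5189826  -0.34281233]
```

View pics/c3.png

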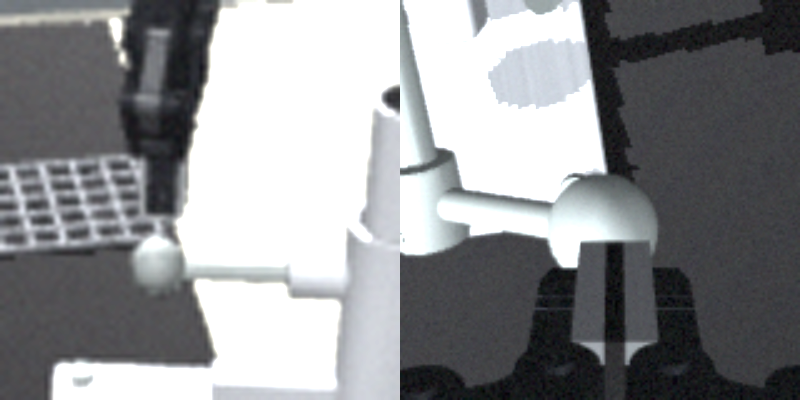

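The nominal TCP is already below the ball's top (147) with no contact, and the side picture still shows a gap of about 5 px. So the shut tips sit about 20 mm behind the stated TCP. I'll find contact by force.

Emit:
{"fn": "send_rows", "kwargs": {"translation": [[-0.001, 0, 0.003], [-0.001, 0, 0.006], [-0.001, 0, 0.009], [-0.001, 0, 0.009]], "yaw": [0, 0, 0, 0], "fingers": [255, 255, 255, 255]}}

```text
clock: 3.45
position: [602.9, 84.3, 132.2]
ee_rot: [0.987, -0.159, -0.001, 0.001]
contact_force: [-0.7, 0.1, 0.8]
gripper_width: 0.2
```

Emit:
{"fn": "send_rows", "kwargs": {"translation": [[0, 0, 0.002], [0, 0, 0.002]], "yaw": [0, 0], "fingers": [255, 255]}}

```text
clock: 3.65
position: [602.7, 84.3, 129.8]
ee_rot: [0.987, -0.159, -0.001, 0.001]
contact_force: [0.5, 0.2, -0.5]
gripper_width: -0.1
```

Emit:
{"fn": "send_rows", "kwargs": {"translation": [[0, 0, 0.002], [0, 0, 0.002]], "yaw": [0, 0], "fingers": [255, 255]}}

```text
clock: 3.85
position: [602.5, 84.2, 127.5]
ee_rot: [0.987, -0.159, -0.002, 0.002]
contact_force: [-0.0, -0.7, -1.3]
gripper_width: 0.1
```

Emit:
{"fn": "send_rows", "kwargs": {"translation": [[0, 0, 0.002], [0, 0, 0.002]], "yaw": [0, 0], "fingers": [255, 255]}}

```text
clock: 4.05
position: [602.3, 84.2, 125.1]
ee_rot: [0.987, -0.159, -0.002, 0.002]
contact_force: [-0.2, 0.4, -0.3]
gripper_width: 0.1
```

Emit:
{"fn": "send_rows", "kwargs": {"translation": [[0, 0, 0.002], [0, 0, 0.002]], "yaw": [0, 0], "fingers": [255, 255]}}

```text
clock: 4.25
position: [602.5, 83.8, 123.6]
ee_rot: [0.987, -0.159, -0.002, 0.002]
contact_force: [-0.2, -1.3, 1.9]
gripper_width: 0.2
```

```bash
cat > look.py <<'E'
import sys
from h import *
n=sys.argv[1]
s=read_state();print(s["clock"],s["position"],s["ee_rot"],s["contact_force"])
i=get_image("side");w=get_image("wrist");cv2.imwrite(f"pics/s{n}.png",i);cv2.imwrite(f"pics/w{n}.png",w)
a=cv2.resize(i[130:210,330:410],None,fx=5,fy=5,interpolation=cv2.INTER_CUBIC);b=cv2.resize(w[150:310,240:400],(400,400))
cv2.imwrite(f"pics/c{n}.png",np.clip(1.5*np.hstack([a,b]).astype(float),0,255).astype(np.uint8))
E
python3 look.py 4
```

```text
4.25 [602.48810985  83.76743058 123.59325484] [ 0.98724133 -0.15921134 -0.00154752  0.00197757] [-0.19613078 -1.31329019  1.8506553 ]
```

View pics/c4.png

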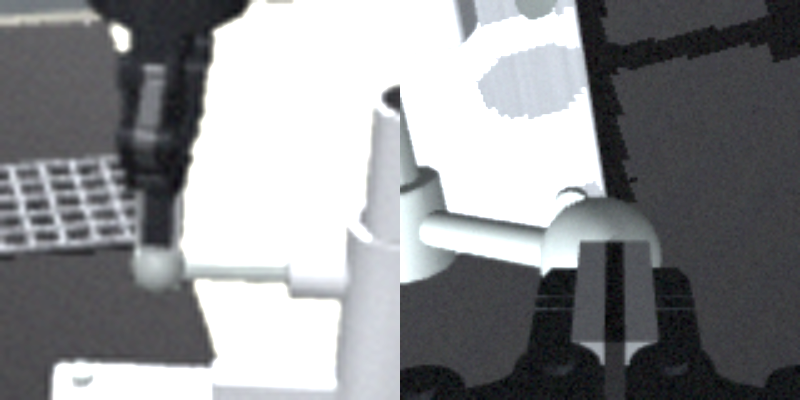

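Emit:
{"fn": "send_rows", "kwargs": {"translation": [[0, 0.0005, 0.002], [0, 0.001, 0.004], [0, 0.001, 0.006], [0, 0.0015, 0.008], [0, 0.002, 0.01], [0, 0.002, 0.012], [0, 0.0025, 0.014], [0, 0.003, 0.016], [0, 0.003, 0.018], [0, 0.0035, 0.02], [0, 0.004, 0.022], [0, 0.004, 0.022]], "yaw": [0, 0, 0, 0, 0, 0, 0, 0, 0, 0, 0, 0], "fingers": [255, 255, 255, 255, 255, 255, 255, 255, 255, 255, 255, 255]}}

```text
clock: 5.55
position: [601.1, 80.2, 101.0]
ee_rot: [0.987, -0.159, -0.002, 0.002]
contact_force: [0.0, -0.8, 1.8]
gripper_width: -0.1
```

```bash
python3 look.py 5
```

```text
5.55 [601.0838958   80.15871333 101.00008646] [ 0.98722098 -0.15933884 -0.00168859  0.00173702] [ 0.02634246 -0.75036119  1.76106723]
```

View pics/c5.png

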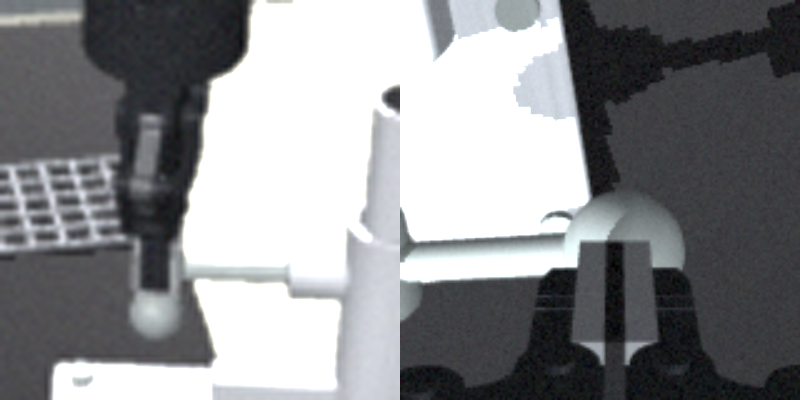

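```bash
python3 - <<'E'
from h import *
c=camera_params("side");m=np.array([611.1,137.3,100.2]);d=np.array([-.17,-.985,0])
for a in(-.59,-.3,-.25,-.2,-.15,-.1,0):
  p=m+60*(np.cos(a)*d+np.array([0,0,-np.sin(a)]));print(a,p.round(1),cv2.projectPoints(p.reshape(1,3),c["rvec"],c["tvec"],c["mtx"],None)[0].ravel().round(2))
for n in (0,4,5):
  i=cv2.imread(f"pics/s{n}.png").astype(float).mean(2)
  print(n,[ (r,round(i[r,359:364].mean())) for r in range(176,205)])
E
```

```text
-0.59 [602.6  88.2 133.6] [360.89 182.56]
-0.3 [601.4  80.8 117.9] [360.66 189.63]
-0.25 [601.2  80.  115. ] [360.62 190.8 ]
-0.2 [601.1  79.4 112.1] [360.58 191.95]
-0.15 [601.   78.9 109.2] [360.55 193.08]
-0.1 [601.   78.5 106.2] [360.51 194.18]
0 [600.9  78.2 100.2] [360.44 196.28][ WARN:0@0.660] global loadsave.cpp:275 findDecoder imread_('pics/s0.png'): can't open/read file: check file path/integrity
Traceback (most recent call last):
AttributeError: 'NoneType' object has no attribute 'astype'
```

Emit:
{"fn": "send_rows", "kwargs": {"translation": [[0, 0, 0.002], [0, 0.0005, 0.004], [0, 0.0005, 0.006], [0, 0.001, 0.008], [0, 0.001, 0.009], [0, 0.001, 0.009]], "yaw": [0, 0, 0, 0, 0, 0], "fingers": [255, 255, 255, 255, 255, 255]}}

```text
clock: 6.25
position: [600.5, 79.5, 91.7]
ee_rot: [0.987, -0.159, -0.002, 0.002]
contact_force: [0.5, -1.5, 0.9]
gripper_width: 0.1
```

```bash
python3 look.py 6; python3 - <<'E'
from h import *
for n in ("ide0","1","4","5","6"):
  i=cv2.imread(f"pics/s{n}.png").astype(float).mean(2)
  print(n,[ (r,round(i[r,359:363].mean())) for r in range(180,206)])
E
```

```text
6.25 [600.49931701  79.45946536  91.71580818] [ 0.98720406 -0.15944238 -0.00197311  0.00154099] [ 0.53638188 -1.49416352  0.92881494]
ide0 [(180, 152), (181, 139), (182, 137), (183, 128), (184, 118), (185, 110), (186, 94), (187, 76), (188, 67), (189, 54), (190, 55), (191, 56), (192, 57), (193, 56), (194, 56), (195, 56), (196, 56), (197, 56), (198, 55), (199, 55), (200, 55), (201, 54), (202, 78), (203, 179), (204, 251), (205, 253)]
1 [(180, 153), (181, 138), (182, 135), (183, 128), (184, 119), (185, 109), (186, 95), (187, 76), (188, 66), (189, 54), (190, 57), (191, 57), (192, 58), (193, 56), (194, 55), (195, 55), (196, 55), (197, 56), (198, 57), (199, 55), (200, 54), (201, 56), (202, 76), (203, 180), (204, 251), (205, 253)]
4 [(180, 116), (181, 133), (182, 136), (183, 131), (184, 122), (185, 112), (186, 99), (187, 81), (188, 62), (189, 56), (190, 55), (191, 56), (192, 56), (193, 56), (194, 55), (195, 55), (196, 55), (197, 56), (198, 56), (199, 55), (200, 56), (201, 55), (202, 77), (203, 179), (204, 251), (205, 253)]
5 [(180, 28), (181, 32), (182, 31), (183, 31), (184, 31), (185, 29), (186, 30), (187, 36), (188, 82), (189, 116), (190, 128), (191, 134), (192, 137), (193, 129), (194, 120), (195, 110), (196, 98), (197, 77), (198, 58), (199, 55), (200, 55), (201, 55), (202, 77), (203, 179), (204, 251), (205, 253)]
6 [(180, 27), (181, 25), (182, 30), (183, 30), (184, 32), (185, 31), (186, 31), (187, 32), (188, 30), (189, 30), (190, 30), (191, 52), (192, 110), (193, 127), (194, 134), (195, 137), (196, 132), (197, 123), (198, 114), (199, 101), (200, 85), (201, 60), (202, 77), (203, 179), (204, 251), (205, 253)]
```

View pics/c6.png

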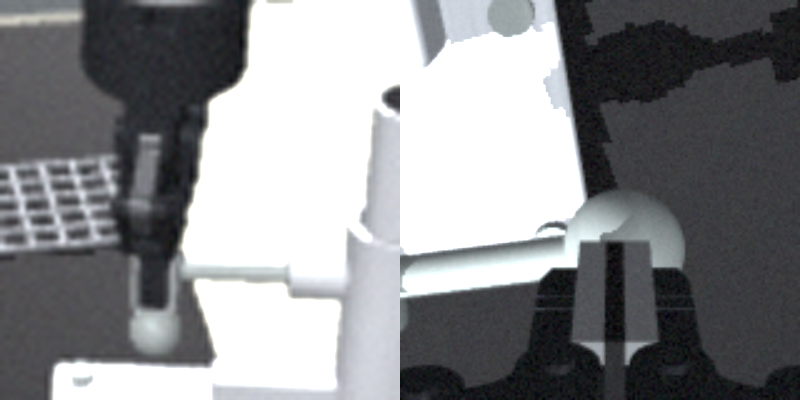

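Side profile shift is about 13.4 px of the predicted 13.7 px, so the bar is nearly level. I'll lift off and measure both balls unobstructed.

Emit:
{"fn": "send_rows", "kwargs": {"translation": [[0, 0, -0.01], [0, 0, -0.025], [0, 0, -0.04], [0, 0, -0.055], [0, 0, -0.08], [-0.02, -0.015, -0.1], [-0.042, -0.03, -0.116], [-0.042, -0.03, -0.116], [-0.042, -0.03, -0.116], [-0.042, -0.03, -0.116]], "yaw": [0, 0, 0, 0, 0, 0, 0, 0, 0, 0], "fingers": [255, 255, 255, 255, 255, 255, 255, 255, 255, 255]}}

```text
clock: 7.35
position: [570.2, 121.3, 207.0]
ee_rot: [0.987, -0.16, -0.003, 0.002]
contact_force: [0.1, -0.3, 0.3]
gripper_width: 0.2
```

```bash
python3 - <<'E'
from h import *
import json
s=read_state();print(s["clock"],s["position"],s["contact_force"],abs(s["joint_vel"]).max())
json.dump({k:np.array(s[k]).tolist() for k in("position","ee_rot")},open("w7.json","w"))
w=get_image("wrist");i=get_image("side");t=get_image("top")
for n,k in(("w7",w),("s7",i),("t7",t)):cv2.imwrite(f"pics/{n}.png",k)
cv2.imwrite("pics/w7z.png",cv2.resize(w[110:200,210:400],None,fx=4,fy=4,interpolation=cv2.INTER_CUBIC))
a=cv2.resize(i[150:230,340:420],None,fx=5,fy=5,interpolation=cv2.INTER_CUBIC);b=cv2.resize(t[120:200,260:340],None,fx=5,fy=5,interpolation=cv2.INTER_CUBIC)
cv2.imwrite("pics/st7.png",np.hstack([a,b]))
i=i.astype(float).mean(2);print([ (r,round(i[r,359:363].mean())) for r in range(185,206)])
E
```

```text
7.35 [570.24800762 121.25275954 207.01226033] [ 0.14444325 -0.34577888  0.3306475 ] 0.010624972057390882
[(185, 170), (186, 171), (187, 167), (188, 164), (189, 164), (190, 166), (191, 186), (192, 192), (193, 168), (194, 148), (195, 138), (196, 132), (197, 123), (198, 113), (199, 101), (200, 84), (201, 61), (202, 76), (203, 180), (204, 251), (205, 253)]
```

View pics/w7z.png

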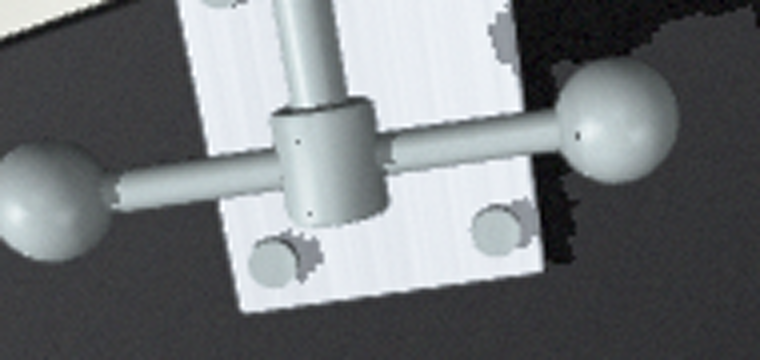

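View pics/st7.png

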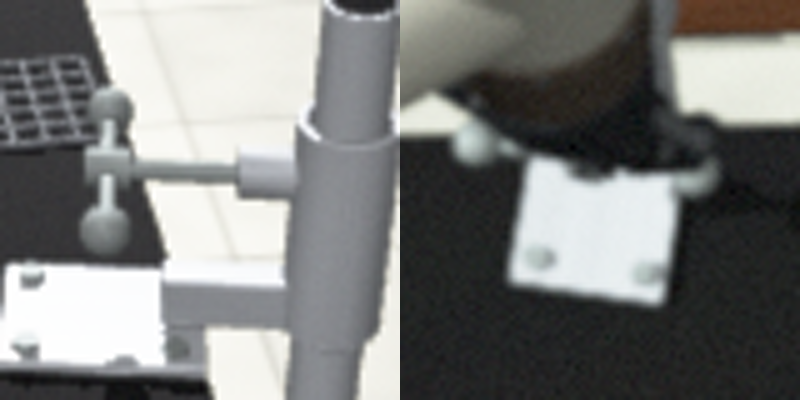

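Both balls are now clear. In the wrist zoom they are at about (618,120) and (53,201), equal in size. In the side zoom they are at about (110,108) and (105,231).

```bash
python3 - <<'E'
from h import *
import json
st={k:np.array(v) for k,v in json.load(open("w7.json")).items()}
def fit(f,c,r):
    g=cv2.cvtColor(cv2.imread(f),cv2.COLOR_BGR2GRAY).astype(np.float32)
    # radial edge points: max gradient along rays, robust circle fit
    pts=[]
    for a in np.linspace(0,2*np.pi,120,endpoint=False):
        rr=np.arange(r*.75,r*1.25,.1,dtype=np.float32)
        v=cv2.remap(g,(c[0]+rr*np.cos(a)).astype(np.float32)[None],(c[1]+rr*np.sin(a)).astype(np.float32)[None],cv2.INTER_CUBIC)[0]
        dv=np.abs(np.gradient(cv2.GaussianBlur(v[None],(0,0),4)[0]));k=dv.argmax()
        if dv[k]>1.0 and 3<k<len(rr)-4:pts.append((c[0]+rr[k]*np.cos(a),c[1]+rr[k]*np.sin(a)))
    pts=np.array(pts)
    from scipy.optimize import least_squares
    s=least_squares(lambda p:np.hypot(*(pts-p[:2]).T)-p[2],[*c,r],loss="soft_l1",f_scale=.2)
    return s.x,len(pts)
out={}
for n,f,c,r in(("wR","pics/w7.png",(364.1,139.6),15.4),("wL","pics/w7.png",(222.9,159.9),15.3),("sR","pics/s7.png",(360.6,195.8),4.9),("sL","pics/s7.png",(361.6,171.2),4.4)):
    x,k=fit(f,c,r);out[n]=x;print(n,x.round(2),k)
P={}
for k in"RL":
    P[k],e=tri([ray("wrist",out["w"+k][:2],st),ray("side",out["s"+k][:2])]);print(k,P[k].round(1),np.round(e,2))
v=P["R"]-P["L"];print("len",np.linalg.norm(v),"angle",np.arctan2(-v[2],np.hypot(*v[:2])))
# depth-ratio check from wrist alone: same z plane -> separation
for z in(98,100,102):
    a=atz("wrist",out["wR"][:2],z,st)
    for z2 in(98,100,102):print(z,z2,np.linalg.norm(a-atz("wrist",out["wL"][:2],z2,st)).round(1),end="; ")
E
```

```text
wR [363.55 139.52  15.58] 118
wL [222.09 159.52  15.51] 107
sR [360.52 195.47   4.99] 117
sL [361.67 171.36   4.45] 112
R [601.   77.2 103.2] [0.17 0.17]
L [622.6 194.3 102.2] [0.02 0.02]
len 119.09715839829832 angle -0.009000941058794534
98 98 121.1; 98 100 120.4; 98 102 119.8; 100 98 120.9; 100 100 120.2; 100 102 119.5; 102 98 120.7; 102 100 120.0; 102 102 119.3;
```

```bash
python3 - <<'E'
from h import *
c=camera_params("side");m=np.array([611.1,136.5,100.]);d=np.array([-.175,-.985,0])
for a in(-.06,-.03,0,.03):
  o=60*(np.cos(a)*d+np.array([0,0,-np.sin(a)]))
  q=cv2.projectPoints(np.array([m+o,m-o]),c["rvec"],c["tvec"],c["mtx"],None)[0][:,0];print(a,q.round(2).tolist(),(q[0]-q[1]).round(2))
E
```

```text
-0.06 [[360.41, 195.29], [361.17, 173.0]] [-0.76 22.29]
-0.03 [[360.39, 195.92], [361.19, 172.41]] [-0.8  23.51]
0 [[360.37, 196.54], [361.21, 171.83]] [-0.84 24.71]
0.03 [[360.35, 197.14], [361.23, 171.25]] [-0.88 25.89]
```

```bash
python3 - <<'E'
from bench import *
s=read_state();print(s["clock"],s["contact_force"],s["gripper_width"]);print(job_done())
E
```

```text
7.5 [-0.75994399 -0.22421445 -0.39012676] -0.08643589893971218
the job is handed in; nothing more can be done
None
```

The pole clamp's T-bar is now about level, and I handed the job in at 7.5 s. With the fingers shut, I pressed its raised right-hand ball down from about -0.59 rad and then drew back about 115 mm up and clear.

**Final checks:**
- **Wrist and side cameras together:** about -0.01 rad, with the balls measuring 119 mm apart against the 120 mm they must be.
- **Side view alone:** between -0.015 and 0 rad.
- **Finger height at the end of the press:** about -0.03 rad, the least certain of the three. All of these put the right-hand ball level or at most about 2 mm high.

**Forces:** the force reading never passed about 2 N in any direction during the press. It was back to noise after I withdrew.

**What disagreed:**
- **Fingertip position:** the shut fingertips sat about 23 mm behind the stated TCP, so I found contact by force and camera instead of by the stated height.
- **Ball heights:** the last triangulation put both balls 2 to 3 mm too high. That is about the calibration's accuracy, and it cancels out in the angle.

Only the right-hand ball was pressed, and the arm's path stayed clear of everything else. I did not re-measure the other items afterwards.

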